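# Draw the TV remote slantwise out of the storage box

## Robot

A 6-joint arm with a two-finger parallel gripper is mounted at the origin on the work surface. World frame = base frame: x ahead of the robot, y to its left, z up, the work surface at z = 0. Lengths are in m, angles in rad, forces in N, time in s.
With the tool pointing down it reaches from about 0.325 to 0.9 m from the base axis. Payload 6.1 kg.
Tool frame: the origin (TCP) lies between the finger pads; the fingertips stand 25 mm ahead of it and the grasp point (between the pads) lies 6 mm ahead of it; z points along the fingers, y is the line along which they close (so a half turn about z gives the same grasp; the last joint's range is limited). The gripper opens to 87 mm and grips with 3 to 60 N. Pads are 19 mm wide; open, the fingers measure 117 mm over their backs; the gripper's body (75 mm by 190 mm) begins 51 mm behind the grasp point.
Start: joints at [1.057, 0.22, 1.526, -0, 1.395, -0.126], TCP at [0.236, 0.579, 0.248] pointing down, gripper open.
Joint ranges: [-2.98, 2.98], [-0.91, 2.08], [0.09, 2.57], [-1.24, 4.39], [0.2, 2.65], [-2.68, 2.68]. Speed limits (rad/s): [2.57, 2.57, 3.01, 3.14, 3.14, 3.14].

## Interface

Orientations are given as a unit quaternion [x, y, z, w].
In Python, from workcell import ctrl gives the robot as it stands.
- The arm moves only by the tool carry_out, never from a script. Its arguments are lists of equal length, an entry for each row: "linear": the shift along the tool's x, y, z in mm, a list of three; "rotation": the turn, a rotation vector about the tool's x, y, z in degrees, a list of three; "fingers": the finger opening in mm, from 0 to 87. A call has 1 to 12 rows; each row shifts and turns the commanded pose from where the row before left it, along the tool's axes as they then stand; what a row does not reach is not made up. A row lasts 1/8 s, in which the tool goes at most 62.5 mm and 10.7 degrees, less where a joint would pass 70% of its speed; a pose out of reach is approached as far as the arm can. A call is refused whole if a number of a shift passes 62.5 or a number of a turn 10.7, either way. A call with a gripper value outside its range is refused whole. The fingers move at their own pace and stop on an object; "force" is the grip in N (left out, the last holds). Time passes only in rows, so rows that do not move let the fingers close. It gives the time, the measured TCP pose, the force, the opening and the grip force at its end, in the units of the state.
- ctrl.get_obs(): the state, without advancing time (a new reading comes with each control period).
- ctrl.grab_frame(name): name is "side" or "top" or "wrist"; returns a dict with "color" (384x512x3 uint8, blue, green, red), "range_z" (384x512 float32, m along the optical axis (not along the pixel's ray), 0 where there is no reading), "K" (3x3 intrinsics, pixels), "R" (3x3) and "t" (3): a world point X has camera coordinates R X + t. Camera axes: x right, y down, z forward; pixel columns grow to the right and rows downward; lengths in m; the calibration is good to about 2 mm. A picture is of the moment at which its call begins.
- ctrl.close_job(): hands the job in; it is judged then, once.
The state is a dict: "time_s": time; "q": joint angles; "dq": joint speeds; "joint_torque": joint torques, N m; "tool_pos": TCP position; "orientation": TCP orientation; "contact_force": force on the tool from outside, world axes, zero at the start; "wrist_torque": the same for the moment, N m; "grip_width": finger opening in m; "grip_force": force on a finger pad.
Only numpy, scipy, OpenCV 4.12 (cv2) and the standard library are available. Lean on these libraries where they do the work, as an engineer would, in place of code of your own. Each camera call takes 0.05 s, during which the arm holds its last target. There are 200 camera calls.

## Task

The TV remote has slid into the wooden storage box on the coffee table with its ends under the two fixed decks, and it is longer than the hatch between them. Draw it out by tilting it: raise the end at the short deck up through the hatch while the other end is still inside under the long deck, without jamming it hard against the box, and leave the chess set, the tea glass and the saucer alone. Finish while still holding the remote in the gripper: at rest, roughly level, buttons up, all of it at least 5 cm higher than the top of the box and touching nothing else.

Things in the scene. Friction and masses are not known exactly. Their poses are not given: they have to be found in the camera images.
- box: Fixed walnut storage box 300 (x) x 134 (y) x 60 (z) mm, origin at the centre of its underside. Walls 5 mm, floor 6 mm thick (grey felt): the inside is 290 x 124 mm. Two fixed light-wood decks, 6 mm thick, flush with the top (54 to 60 mm up), cover its ends: the long deck from box x = +50 to +145 mm, the short deck from x = -145 to -100 mm. Nothing of the box moves.
- hatch (a point): Centre of the open hatch between the decks, at the level of the box's top, 60 mm above the table: 150 mm along box x (from -100 to +50 mm of the box), 124 mm along box y. Axes as the box.
- remote_center (a point): Centre of the loose TV remote, a black bar 220 (x) x 36 (y) x 17 (z) mm, about 0.12 kg, buttons on its +z face. It starts flat on the box's floor, buttons up, x within 0.1 rad of the box's x: its +x end under the long deck, its -x end under the short one. It can slide further under the long deck until its -x end is free of the short deck.
- remote_front (a point): Middle of the remote's +x end face (110 mm from its centre, half-way up); it starts under the long deck.
- remote_back (a point): Middle of the remote's -x end face (110 mm from its centre, half-way up); it starts under the short deck.
- chess_center (a point): Centre, 8 mm up, of the loose red travel chess set, 160 x 160 x 16 mm, with magnetic pieces up to 30 mm tall on it. To be left alone.
- teaglass_center (a point): Centre, 47 mm up, of the loose tea glass in its stainless holder, 68 mm across at the foot (handle reaches 56 mm out), 95 mm tall. To be left alone.
- saucer_center (a point): Centre, 9 mm up, of the loose empty white saucer, 130 mm across, 18 mm tall. To be left alone.
There are look-alikes about, which are no part of the job. Of the things like the part that bears remote_center, leave any that is yellow; of the rest the smaller one is meant.

How it is judged:
On the way:
1. the end from the short deck is up through the hatch while the other end is still inside the box (z of remote_back in the frame of box above 0.07 m and z of remote_front in the frame of box below 0.054 m and x of remote_front in the frame of box above 0.02 m), for 0.1 s.
At the end, for the whole second after the job is handed in: The gripper still holds the remote (fingers press it with more than 1 N), buttons up and level within 0.35 rad, the middles of both its end faces more than 110 mm above the table (box top: 60 mm), still (under 0.03 m/s and 0.2 rad/s) and touching neither box, chess set, glass nor saucer (height (world z) of each of remote_front, remote_back above 0.11 m and angle between remote_center's own z axis and vertical below 0.35 rad and contact force between remote and the fingers above 1 N and contact force between remote and box below 0.05 N and contact force between remote and chess below 0.05 N and contact force between remote and teaglass below 0.05 N and contact force between remote and saucer below 0.05 N and linear speed of remote below 0.03 m/s and angular speed of remote below 0.2 rad/s); the arm keeps its last pose, push and grip.
It fails at once if the remote is jammed against the box with more than 45 N (contact force between remote and box above 45 N).
It fails at once if the chess set is shifted by more than 20 mm or tipped (distance of chess_center from where it was at the start of the episode above 0.02 m or angle between chess_center's own z axis and vertical above 0.3 rad).
It fails at once if the tea glass is shifted by more than 20 mm or tipped (distance of teaglass_center from where it was at the start of the episode above 0.02 m or angle between teaglass_center's own z axis and vertical above 0.3 rad).
It fails at once if the saucer is shifted by more than 20 mm or tipped (distance of saucer_center from where it was at the start of the episode above 0.02 m or angle between saucer_center's own z axis and vertical above 0.3 rad).
It also fails if it takes over 40 s, if anything falls off the work surface, if the arm or the gripper's body presses on something with over 40 N, if the wrist force passes 120 N, or if a joint passes its speed limit or range.

## Working session

There is one attempt and no reset: what is moved stays moved. The work goes in short steps, Python scripts to look and compute and a tool call to move; the robot and the scene stay as the last step left them, time stands still between calls to the robot, and variables do not carry over. Pictures are saved under pics/ and viewed, at most 10 in all, crops included, and the job is handed in when it is done.

Besides the shell and the picture viewer there is one more tool, called after "Call:" as name(argument=value, ...), one argument or row to a line, values as JSON. carry_out: Moves the arm, as the interface text tells. Its arguments: {"type":"object","properties":{"linear":{"type":"array","items":{"type":"array","items":{"type":"number"}}},"rotation":{"type":"array","items":{"type":"array","items":{"type":"number"}}},"fingers":{"type":"array","items":{"type":"number"}},"force":{"type":"number"}},"required":["linear","rotation","fingers"]}

```bash
mkdir -p pics; ls; cat > h.py <<'E'
import numpy as np, cv2
from workcell import ctrl
def grab(n):
    f=ctrl.grab_frame(n); np.savez('%s.npz'%n,**f); return f
def pts(f):
    z=f['range_z']; v,u=np.mgrid[:z.shape[0],:z.shape[1]]
    c=np.stack([u,v,np.ones_like(u)],-1)@np.linalg.inv(f['K']).T*z[...,None]
    return (c-f['t'])@f['R']   # world points per pixel
def ray(f,uv,zp):
    d=f['R'].T@np.linalg.inv(f['K'])@np.array([uv[0],uv[1],1.]); o=-f['R'].T@f['t']
    return o+d*(zp-o[2])/d[2]
E
python3 - <<'E'
from h import *
for n in('top','side'):
    f=grab(n); cv2.imwrite(f'pics/{n}0.png',f['color']); print(n,-f['R'].T@f['t'])
o=ctrl.get_obs(); print(o['tool_pos'],o['orientation'],o['time_s'],o['contact_force'])
E
```

```text
pics
top [0.30527688 0.03644    1.48927173]
side [ 0.00907107 -0.74550589  0.70178651]
[0.23608828 0.57813999 0.24652833] [ 1.92686166e-01  9.81260042e-01 -8.32688199e-04 -2.79034176e-04] 0.1 [0.26160457 0.72823658 0.29206028]
```

View pics/top0.png

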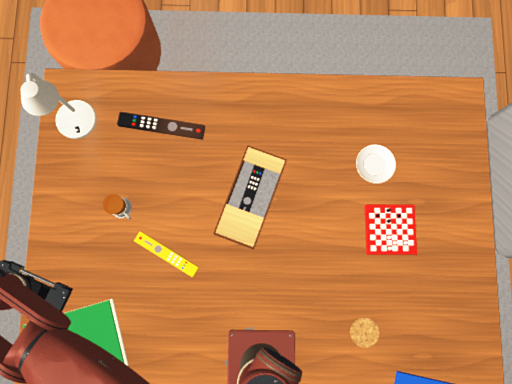

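View pics/side0.png

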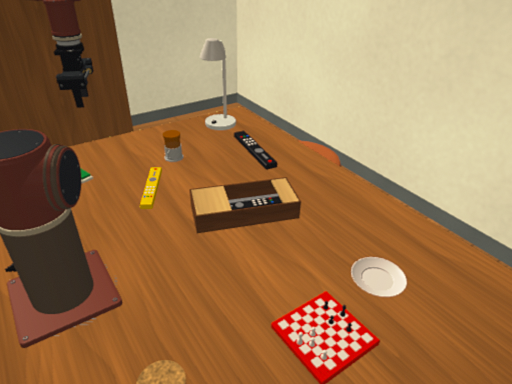

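Top view: three remote-like things: a black one in the box at (253,188), a larger black one on the table at (161,126) and a yellow one at (166,254). I choose the one in the box, which is not yellow and is smaller. The long deck is at (240,225), nearer the robot, and the short deck at (266,160). The glass is at (116,205), the saucer at (376,164) and the chess set at (391,230). The side view agrees.

```bash
python3 - <<'E'
from h import *
f=dict(np.load('top.npz')); P=pts(f); im=f['color'].astype(int)
b,g,r=im[...,0],im[...,1],im[...,2]
v,u=np.mgrid[:384,:512]
roi=(u>205)&(u<300)&(v>135)&(v<260)
m=roi&(P[...,2]>.045)&(P[...,2]<.075)
print('zbox',np.median(P[m][:,2]))
(c,s,a)=cv2.minAreaRect(P[m][:,:2].astype(np.float32)*1000); print('box rim',c,s,a)
# decks by colour
dk=(roi&(r>180)&(g>150)&(b<r-40)).astype(np.uint8)
n,l,st,ce=cv2.connectedComponentsWithStats(dk)
for i in range(1,n):
    if st[i,4]>100:
        q=np.array([ray(f,p,.06)[:2] for p in np.argwhere(l==i)[:,::-1]],np.float32)*1000
        print('deck',st[i,4],cv2.minAreaRect(q), np.median(P[l==i][:,2]))
# remote: dark in hatch
rm=(roi&(im.max(-1)<60)&(P[...,2]<.045)).astype(np.uint8)
n,l,st,ce=cv2.connectedComponentsWithStats(rm)
for i in range(1,n):
    if st[i,4]>60:
        q=np.array([ray(f,p,.023)[:2] for p in np.argwhere(l==i)[:,::-1]],np.float32)*1000
        print('dark',st[i,4],ce[i],cv2.minAreaRect(q),np.median(P[l==i][:,2]))
for k,uv,z in(('glass',(114,205),.09),('saucer',(376,164),.018),('chess',(391,230),.016),('big',(161,126),.02)): print(k,ray(f,uv,z))
cv2.imwrite('pics/crop1.png',cv2.resize(f['color'][135:260,205:300],None,fx=4.5,fy=4.5,interpolation=cv2.INTER_CUBIC))
E
```

```text
zbox 0.06064610000275592
box rim (515.6634521484375, 44.1329345703125) (134.569580078125, 301.0102233886719) 70.5793228149414
deck 578 ((629.2481689453125, 3.0131072998046875), (125.34170532226562, 47.86320877075195), 70.65409851074219) 0.06076054398640303
deck 1256 ((423.6184387207031, 75.43576049804688), (125.5476303100586, 96.01802062988281), 70.41163635253906) 0.06071007544988603
dark 149 [248.02013423 198.08053691] ((510.2372131347656, 51.465599060058594), (33.37743377685547, 70.4560317993164), 72.53370666503906) 0.02321713073774303
glass [0.47387029 0.45633545 0.09      ]
saucer [ 0.63319468 -0.36571605  0.018     ]
chess [ 0.41866349 -0.40891425  0.016     ]
big [0.74650632 0.3411752  0.02      ]
```

View pics/crop1.png

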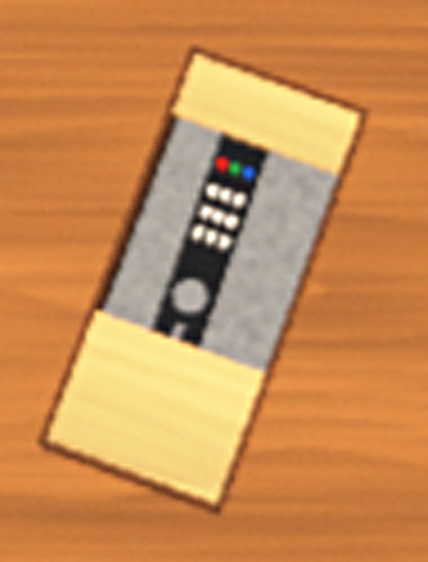

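The crop confirms the chosen remote: black, in the box, with its coloured buttons at the short-deck end (236,168) and its label at the long-deck end (180,330). Next I measure its axis and lengthwise offset.

```bash
cat >> h.py <<'E'
C=np.array([.5157,.0441]); A=np.radians(160.6); EX=np.array([np.cos(A),np.sin(A)]); EY=np.array([-EX[1],EX[0]])
def box(p): d=np.asarray(p)[...,:2]-C; return np.stack([d@EX,d@EY],-1)*1000
E
python3 - <<'E'
from h import *
f=dict(np.load('top.npz')); im=f['color'].astype(int)
v,u=np.mgrid[:384,:512]
W=np.stack([ray(f,p,.023) for p in np.stack([u.ravel(),v.ravel()],-1)]).reshape(384,512,3)
B=box(W)
h=(B[...,0]>-85)&(B[...,0]<38)&(abs(B[...,1])<45)
dark=im.max(-1)<75
# per-slice edges
for x in range(-80,38,12):
    s=h&dark&(abs(B[...,0]-x)<6); y=B[...,1][s]
    print(x,len(y),y.min().round(1),y.max().round(1),np.percentile(y,[5,95]).mean().round(1))
sat=im.max(-1)-im.min(-1)
s=h&(sat>60); print('colour buttons x,y',B[s].mean(0),B[s][:,0].min(),B[s][:,0].max())
# big and yellow remotes: outlines on plane z=.017
for nm,m in(('big',(u>110)&(u<215)&(v>105)&(v<145)&(im.max(-1)<75)),('yel',(im[...,0]<60)&(im[...,1]>190)&(im[...,2]>190))):
    m=cv2.morphologyEx(m.astype(np.uint8),cv2.MORPH_CLOSE,np.ones((9,9)))
    q=W[m>0][:,:2].astype(np.float32)*1000; rc=cv2.minAreaRect(q); print(nm,rc)
d=W[...,:2]
s=(u>120)&(u<140)&(v>108)&(v<138)&(sat>90)&(im[...,2]<100); print('big colour btn',d[s].mean(0), s.sum())
E
```

```text
-80 18 -22.5 9.4 -6.6
-68 18 -23.2 9.7 -6.7
-56 17 -23.5 10.1 -6.4
-44 14 -21.9 10.5 -4.6
-32 4 -20.8 10.2 -4.8
-20 35 -22.2 10.6 -5.8
-8 40 -21.8 11.0 -5.8
4 20 -20.9 11.4 -4.8
16 8 -20.5 11.7 -4.4
28 30 -21.2 11.4 -4.9
colour buttons x,y [-82.47245227  -8.68187759] -84.90909807836556 -80.05904776280178
big ((748.0853881835938, 341.440185546875), (282.4454040527344, 47.52616500854492), 81.91802978515625)
yel ((331.35748291015625, 305.713623046875), (218.49542236328125, 35.575538635253906), 59.81672668457031)
big colour btn [0.77296246 0.4296335 ] 14
```

Call:
carry_out(
  linear=[
    [-20,-16,0],
    [-40,-32,0],
    [-40,-32,0],
    [-40,-32,0],
    [-40,-32,0],
    [-40,-32,0],
    [-40,-32,0],
    [-40,-32,0],
    [-40,-32,0],
    [-40,-32,0],
    [-40,-32,0],
    [-40,-32,0],
  ],
  rotation=[
    [0,0,0],
    [0,0,0],
    [0,0,0],
    [0,0,0],
    [0,0,0],
    [0,0,0],
    [0,0,0],
    [0,0,0],
    [0,0,0],
    [0,0,0],
    [0,0,0],
    [0,0,0],
  ],
  fingers=[60,60,60,60,60,60,60,60,60,60,60,60],
)

```text
time_s: 1.6
tool_pos: [0.5234, 0.0624, 0.2472]
orientation: [0.193, 0.981, 0.0, -0.0]
contact_force: [1.7, 0.4, -0.1]
grip_width: 0.0599
grip_force: 0.0
```

```bash
cat >> h.py <<'E'
from scipy.spatial.transform import Rotation as Ro
def state(target=None):
    o=ctrl.get_obs(); M=Ro.from_quat(o['orientation']).as_matrix(); p=np.array(o['tool_pos'])
    print('t',o['time_s'],'tcp',p.round(4),'box',box(p).round(1),'xang',np.degrees(np.arctan2(M[1,0],M[0,0])).round(2),'zax',M[:,2].round(3),'F',np.round(o['contact_force'],1),'w',round(o['grip_width'],4),'gf',round(o['grip_force'],1))
    if target is not None: print('shift in tool mm',(M.T@(np.array(target)-p)*1000).round(1))
E
python3 - <<'E'
from h import *
state([.5411,.0410,.2465])
f=grab('wrist'); cv2.imwrite('pics/w1.png',f['color'])
E
```

```text
t 1.6 tcp [0.5234 0.0624 0.2472] box [ -1.2 -19.8] xang 157.77 zax [-0.  0. -1.] F [ 1.7  0.4 -0.1] w 0.0599 gf 0.0
shift in tool mm [-24.5 -13.1   0.7]
```

View pics/w1.png

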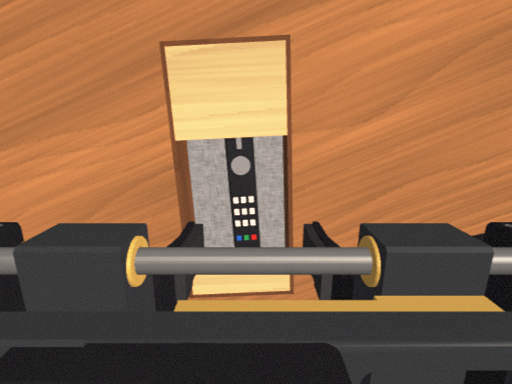

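The wrist view shows the long deck at (228,90), the hatch, and the remote with its circle pad at (241,165) and colour buttons at (247,238). The fingers straddle it to the left and right.

```bash
python3 - <<'E'
from h import *
f=dict(np.load('wrist.npz')); im=f['color'].astype(int)
for n,uv in(('pad',(241,165)),('btn',(247,238))): print(n,box(ray(f,uv,.023)))
for v in(150,170,180,195,205,215,225):
    r=im[v,190:285].max(-1)<60; c=np.where(r)[0]+190
    if len(c): a=box(ray(f,(c[0]-.5,v),.023)); b=box(ray(f,(c[-1]+.5,v),.023)); print(v,a.round(1),b.round(1),((a+b)/2).round(1))
# deck edges as check
for uv in((210,138),(260,136),(170,90),(288,90),(243,275)): print(uv,box(ray(f,uv,.06)).round(1))
# big remote pad position for the layout
g=dict(np.load('top.npz')); W=[ray(g,p,.02)[:2]*1000 for p in((172,127),(118.5,121),(204,131.5),(131,123))]
print('big pad/left end/right end/btn from left', [np.linalg.norm(W[i]-W[1]).round(1) for i in(0,1,2,3)])
E
```

```text
pad [13.2899502  -5.09847256]
btn [-86.27450085  -7.14707735]
150 [33.  13.1] [ 31.4 -20.6] [32.2 -3.8]
170 [ 7.8 12.4] [  6.1 -21.8] [ 6.9 -4.7]
180 [-5.2 12.1] [ -6.9 -21.2] [-6.  -4.6]
195 [-25.1  12.2] [-26.8 -21.5] [-25.9  -4.7]
205 [-38.7  11.9] [-40.4 -22.2] [-39.5  -5.2]
215 [-52.5  11.5] [-54.2 -22.8] [-53.4  -5.7]
225 [-63.8  68.5] [-68.3 -22.2] [-66.   23.2]
(210, 138) [50.7 25.5]
(260, 136) [ 50.1 -29.9]
(170, 90) [102.8  63.5]
(288, 90) [ 96.5 -61.7]
(243, 275) [-120.2   -1. ]
big pad/left end/right end/btn from left [np.float64(177.3), np.float64(0.0), np.float64(283.6), np.float64(41.8)]
```

Call:
carry_out(
  linear=[
    [-12,-6,0],
    [-12,-7,0],
    [0,0,30],
    [0,0,40],
    [0,0,40],
    [0,0,30],
    [0,0,10],
    [0,0,0],
  ],
  rotation=[
    [0,0,0],
    [0,0,0],
    [0,0,-2],
    [0,0,-2],
    [0,0,0],
    [0,0,0],
    [0,0,0],
    [0,0,0],
  ],
  fingers=[60,60,60,60,60,60,60,60],
  force=30,
)

```text
time_s: 2.65
tool_pos: [0.5402, 0.0433, 0.0975]
orientation: [0.158, 0.987, -0.0, -0.0]
contact_force: [0.1, 0.1, 1.1]
grip_width: 0.0598
grip_force: 0.0
```

```bash
python3 - <<'E'
from h import *
t=C+EX*-.025+EY*-.0052
state([*t,.034])
f=grab('wrist'); cv2.imwrite('pics/w2.png',f['color'])
E
```

```text
t 2.65 tcp [0.5402 0.0433 0.0975] box [-23.4  -7.4] xang 161.83 zax [-0.001  0.    -1.   ] F [0.1 0.1 1.1] w 0.0598 gf 0.0
shift in tool mm [-1.6 -2.2 63.5]
```

View pics/w2.png

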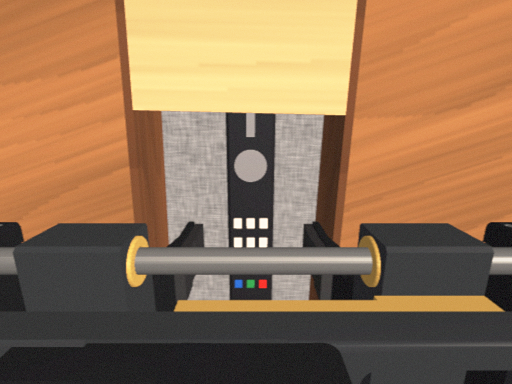

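The remote is centred at column 251 between the fingers, whose midpoint is about 254, which agrees with the 2 mm correction. I descend and grip.

Call:
carry_out(
  linear=[
    [-2,-2,0],
    [0,0,20],
    [0,0,20],
    [0,0,12],
    [0,0,7],
    [0,0,4],
    [0,0,0],
    [0,0,0],
    [0,0,0],
    [0,0,0],
    [0,0,0],
    [0,0,0],
  ],
  rotation=[
    [0,0,0],
    [0,0,0],
    [0,0,0],
    [0,0,0],
    [0,0,0],
    [0,0,0],
    [0,0,0],
    [0,0,0],
    [0,0,0],
    [0,0,0],
    [0,0,0],
    [0,0,0],
  ],
  fingers=[60,60,60,60,60,60,60,30,30,30,30,30],
  force=30,
)

```text
time_s: 4.2
tool_pos: [0.5417, 0.0403, 0.0347]
orientation: [0.158, 0.987, 0.0, 0.0]
contact_force: [-0.6, 0.3, 1.9]
grip_width: 0.0358
grip_force: 30.0
```

Call:
carry_out(
  linear=[
    [0,0,-3],
    [0,0,-4],
    [4,0,0],
    [6,0,0],
    [6,0,0],
    [6,0,0],
    [4,0,0],
    [3,0,0],
    [2,0,0],
    [0,0,0],
  ],
  rotation=[
    [0,0,0],
    [0,0,0],
    [0,0,0],
    [0,0,0],
    [0,0,0],
    [0,0,0],
    [0,0,0],
    [0,0,0],
    [0,0,0],
    [0,0,0],
  ],
  fingers=[30,30,30,30,30,30,30,30,30,30],
)

```text
time_s: 5.45
tool_pos: [0.5121, 0.05, 0.0416]
orientation: [0.158, 0.987, -0.0, 0.0]
contact_force: [-0.4, 0.2, -1.2]
grip_width: 0.0359
grip_force: 30.0
```

```bash
python3 - <<'E'
from h import *
state()
f=grab('top'); cv2.imwrite('pics/t2.png',cv2.resize(f['color'][120:270,190:320],None,fx=4,fy=4,interpolation=cv2.INTER_CUBIC))
E
```

```text
t 5.45 tcp [0.5121 0.05   0.0416] box [ 5.3 -4.4] xang 161.78 zax [ 0. -0. -1.] F [-0.4  0.2 -1.2] w 0.0359 gf 30.0
```

View pics/t2.png

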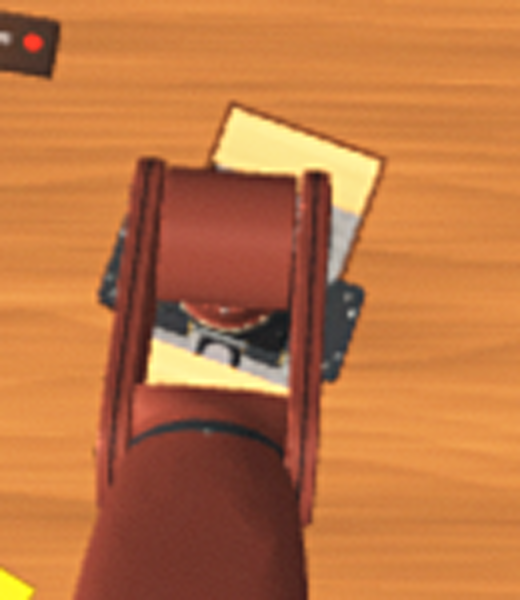

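Call:
carry_out(
  linear=[
    [2,0,0],
    [2,0,0],
    [0,0,0],
    [0,0,-3.8],
    [0,0,-3.8],
    [0,0,-3.8],
    [0,0,-3.8],
    [0,0,0],
  ],
  rotation=[
    [0,0,0],
    [0,0,0],
    [0,0,0],
    [0,-2,0],
    [0,-2,0],
    [0,-2,0],
    [0,-2,0],
    [0,0,0],
  ],
  fingers=[30,30,30,30,30,30,30,30],
)

```text
time_s: 6.5
tool_pos: [0.5072, 0.0518, 0.0571]
orientation: [0.158, 0.985, -0.011, 0.069]
contact_force: [0.9, 0.4, -1.6]
grip_width: 0.0359
grip_force: 30.0
```

```bash
python3 - <<'E'
from h import *
state()
f=grab('side'); cv2.imwrite('pics/s2.png',cv2.resize(f['color'][130:250,160:320],None,fx=4,fy=4,interpolation=cv2.INTER_CUBIC))
E
```

```text
t 6.5 tcp [0.5072 0.0518 0.0571] box [10.6 -4.4] xang 161.81 zax [ 0.133 -0.044 -0.99 ] F [ 0.9  0.4 -1.6] w 0.0359 gf 30.0
```

View pics/s2.png

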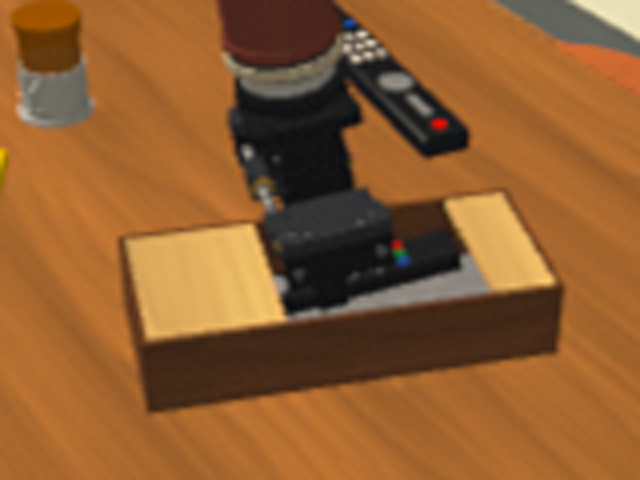

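Side crop: the remote's free end, with its colour buttons at (400,250), is in the open hatch. The tip at (460,250) is clear of the short deck, and there is no contact force. I continue tilting.

Call:
carry_out(
  linear=[
    [0,0,-3.8],
    [0,0,-3.8],
    [0,0,-3.8],
    [0,0,-3.8],
    [0,0,0],
  ],
  rotation=[
    [0,-2,0],
    [0,-2,0],
    [0,-2,0],
    [0,-2,0],
    [0,0,0],
  ],
  fingers=[30,30,30,30,30],
)

```text
time_s: 7.18
tool_pos: [0.5043, 0.0527, 0.0717]
orientation: [0.156, 0.978, -0.022, 0.138]
contact_force: [0.2, -0.7, -1.0]
grip_width: 0.0357
grip_force: 30.0
```

```bash
python3 - <<'E'
from h import *
state()
f=grab('side'); cv2.imwrite('pics/s3.png',cv2.resize(f['color'][130:250,160:320],None,fx=4,fy=4,interpolation=cv2.INTER_CUBIC))
# back end: dark points by depth near the hatch's short-deck side, above z=.045
P=pts(f); B=box(P); im=f['color']
m=(im.max(-1)<70)&(B[...,0]>-130)&(B[...,0]<-45)&(abs(B[...,1]+5)<26)&(P[...,2]>.05)&(P[...,2]<.13)
print(m.sum()); 
for lo in range(-130,-45,10):
    k=m&(B[...,0]>=lo)&(B[...,0]<lo+10)
    if k.sum()>2: print(lo,k.sum(),np.percentile(P[k][:,2],[2,50,98]).round(3),B[k][:,1].min().round(1),B[k][:,1].max().round(1),B[k][:,0].min().round(1))
E
```

```text
t 7.175 tcp [0.5043 0.0527 0.0717] box [13.6 -4.3] xang 161.82 zax [ 0.263 -0.086 -0.961] F [ 0.2 -0.7 -1. ] w 0.0357 gf 30.0
139
-90 16 [0.071 0.083 0.089] -17.1 12.4 -85.0
-80 36 [0.068 0.084 0.088] -18.4 12.9 -79.9
-70 40 [0.068 0.081 0.084] -22.6 13.3 -69.9
-60 39 [0.063 0.078 0.082] -22.5 14.0 -59.9
-50 8 [0.062 0.068 0.073] 8.2 12.4 -49.0
```

View pics/s3.png

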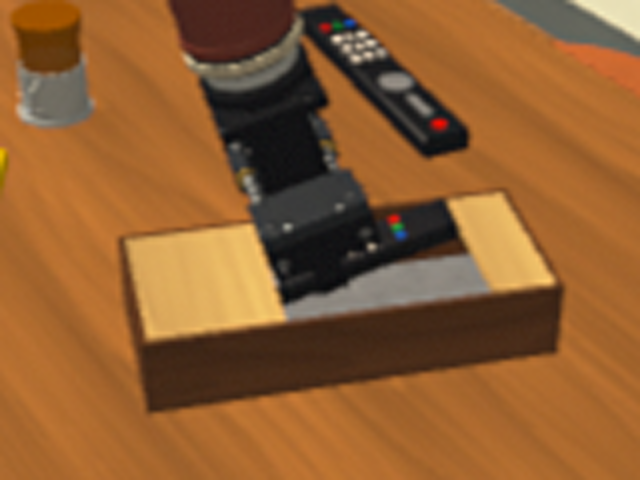

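The tip's top is at about z 0.089 and box x −85, so the mid of the end face is at about 0.08. The front end is at about x 127, z 0.02, still under the long deck. I draw it out along its own axis.

Call:
carry_out(
  linear=[
    [-3,0,1],
    [-6,0,0],
    [-10,0,0],
    [-12,0,0],
    [-12,0,0],
    [-12,0,0],
    [-12,0,0],
    [-12,0,0],
    [-12,0,0],
    [-10,0,0],
    [-4,0,0],
    [0,0,0],
  ],
  rotation=[
    [0,0,0],
    [0,0,0],
    [0,0,0],
    [0,0,0],
    [0,0,0],
    [0,0,0],
    [0,0,0],
    [0,0,0],
    [0,0,0],
    [0,0,0],
    [0,0,0],
    [0,0,0],
  ],
  fingers=[30,30,30,30,30,30,30,30,30,30,30,30],
)

```text
time_s: 8.72
tool_pos: [0.601, 0.0207, 0.0995]
orientation: [0.157, 0.978, -0.022, 0.137]
contact_force: [0.4, -0.7, -1.9]
grip_width: 0.0359
grip_force: 30.0
```

Call:
carry_out(
  linear=[
    [-4,0,-14],
    [-7,0,-24],
    [-7,0,-24],
    [-7,0,-24],
    [-5,0,-18],
    [0,0,0],
    [0,0,0],
    [0,0,0],
    [0,0,0],
    [0,0,0],
    [0,0,0],
    [0,0,0],
  ],
  rotation=[
    [0,0,0],
    [0,0,0],
    [0,0,0],
    [0,0,0],
    [0,0,0],
    [0,2,0],
    [0,4,0],
    [0,4,0],
    [0,4,0],
    [0,2,0],
    [0,0,0],
    [0,0,0],
  ],
  fingers=[30,30,30,30,30,30,30,30,30,30,30,30],
)

```text
time_s: 10.22
tool_pos: [0.6009, 0.0208, 0.2079]
orientation: [0.158, 0.987, -0.0, 0.0]
contact_force: [0.0, -0.0, -1.0]
grip_width: 0.0356
grip_force: 30.0
```

```bash
python3 - <<'E'
from h import *
state()
f=grab('side'); cv2.imwrite('pics/s4.png',f['color'])
E
```

```text
t 10.225 tcp [0.6009 0.0208 0.2079] box [-88.1  -6.4] xang 161.79 zax [ 0. -0. -1.] F [ 0. -0. -1.] w 0.0356 gf 30.0
```

View pics/s4.png

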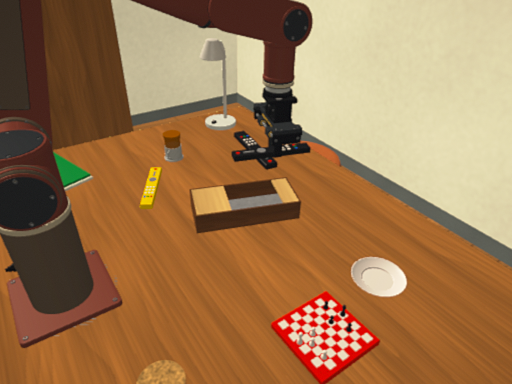

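The remote is held level above the box, at (235–308,152). The box is empty and the chess set, glass and saucer are untouched. The remote is at about z 0.19 m, so I let it settle briefly and hand in.

Call:
carry_out(
  linear=[
    [0,0,0],
    [0,0,0],
    [0,0,0],
  ],
  rotation=[
    [0,0,0],
    [0,0,0],
    [0,0,0],
  ],
  fingers=[30,30,30],
)

```text
time_s: 10.65
tool_pos: [0.6011, 0.0208, 0.2079]
orientation: [0.158, 0.987, -0.0, 0.0]
contact_force: [-0.1, 0.1, -0.7]
grip_width: 0.0359
grip_force: 30.0
```

```bash
python3 -c "
from h import *
state(); print(ctrl.close_job())"
```

```text
t 10.65 tcp [0.6011 0.0208 0.2079] box [-88.3  -6.4] xang 161.79 zax [ 0. -0. -1.] F [-0.1  0.1 -0.7] w 0.0359 gf 30.0
the job is handed in; nothing more can be done
None
```

I tilted the remote out of the box, short-deck end first, and handed the job in at 10.7 s with it held level at about 0.19 m (box top 0.06 m), no contact seen and the other things left alone; the hand-in returned no verdict.

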